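Free a jar lid from the lid chuck and hold its seat to the inspection camera

ROBOT

A 6-joint arm with a two-finger parallel gripper is mounted at the origin on the work surface; the furniture and walls round the work are solid. World frame = base frame: x ahead of the robot, y to its left, z up, the work surface at z = 0. Lengths are in m, angles in rad, forces in N, time in s.
With the tool pointing down it reaches from about 0.375 to 0.9 m from the base axis. Payload 3.1 kg.
Tool frame: the origin (TCP) lies midway between the tips of the shut fingers; the grasp point (between the pads) lies 19 mm behind it; z points along the fingers, y is the line along which they close (so a half turn about z gives the same grasp; the last joint's range is limited). The gripper opens to 87 mm and grips with 3 to 60 N. Pads are 19 mm wide; open, the fingers measure 117 mm over their backs; the gripper's body (75 mm by 190 mm) begins 51 mm behind the grasp point.
Start: joints at [1.163, 0.527, 1.433, -0, 1.181, -0.178], TCP at [0.142, 0.609, 0.223] pointing down, gripper open.
Joint ranges: [-3.08, 3.08], [-0.75, 2.2], [0.22, 2.44], [-1.43, 4.57], [0, 2.65], [-2.85, 2.85]. Speed limits (rad/s): [2.79, 2.79, 3.14, 3.14, 3.14, 3.14].

INTERFACE

Orientations are given as a unit quaternion [x, y, z, w].
In Python, from rig import get_obs, cams, job gives the robot as it stands.
- The arm moves only by the tool servo_tool, never from a script. Its argument "moves" is text: rows parted by semicolons, each of 5 numbers parted by spaces: the shift along the tool's x, y, z in m, then the turn about the tool's z in degrees, then the finger opening in m, from 0 to 0.087. In form: dx dy dz spin claw; .... A call has 1 to 10 rows; each row is the pose to reach, as a shift and turn from the pose commanded when the call began, along the tool's axes at that moment; what a row does not reach only later rows make up. A row lasts 1/12 s, in which the tool goes at most 41.7 mm and 7.16 degrees, less where a joint would pass 70% of its speed; a pose out of reach is approached as far as the arm can. A call with a gripper value outside its range is refused whole. The fingers move at their own pace and stop on an object; "grip_force" is the grip in N (left out, the last holds). Time passes only in rows, so rows that repeat a pose let the fingers close. It gives the time, the measured TCP pose, the force, the opening and the grip force at its end, in the units of the state.
- get_obs(): the state, without advancing time (a new reading comes with each control period).
- cams.camera(name): name is "side" or "top" or "wrist"; returns the picture (480x640x3 uint8, blue, green, red); there is no depth.
- cams.camera_model(name): a dict with "fx", "fy", "cx", "cy" (pixels), "R" (3x3) and "t" (3): a world point X has camera coordinates R X + t. Camera axes: x right, y down, z forward; pixel columns grow to the right and rows downward; lengths in m; the calibration is good to about 2 mm. A picture is of the moment at which its call begins: read the wrist's pose just before it. camera_model takes no time and is no camera call; for the wrist camera it gives the pose at the moment of the call.
- job.hand_in(): hands the job in; it is judged then, once.
The state is a dict: "time": time; "q": joint angles; "joint_velocities": joint speeds; "joint_torque": joint torques, N m; "position": TCP position; "tool_rot": TCP orientation; "ft_force": force on the tool from outside, world axes, zero at the start; "moment": the same for the moment, N m; "grip_width": finger opening in m; "grip_force": force on a finger pad.
Only numpy, scipy, OpenCV 4.12 (cv2) and the standard library are available. Lean on these libraries where they do the work, as an engineer would, in place of code of your own. Each camera call takes 0.05 s, during which the arm holds its last target. There are 200 camera calls.

TASK

The terracotta jar lid clamped in the lid chuck needs its underside checked. Slacken the clamp knob a quarter turn anticlockwise, slide the sliding jaw right back, draw the lid out from under the two fixed studs by its knob and lift it out; then hold it steady in the air over the small inspection camera, its underside squarely facing the lens, centred, with the collar's edge 120 mm in front of the glass. Finish while still holding it there, with nothing but the gripper carrying it, and leave the other things on the bench where they are.

Things in the scene. Friction and masses are not known exactly. Their poses are not given: they have to be found in the camera images.
- chuck: the lid chuck, fixed to the bench: a plywood board 300 x 130 x 16 mm with a dark steel fixed jaw at its -x end and an aluminium rail along its +x half. Origin: middle of the board's underside; its x axis runs along the rail, from the fixed jaw towards the end stop (the way the sliding jaw opens), z up. The lid sits on a disc whose top is 24 mm above the bench, at x = -60 mm, y = 0.
- fixed_studs (a point): midway between the tops of the two fixed studs (at y = -29 and +29 mm from here, 46 mm above the bench), on the -x side of the lid. Each stud has a 22 mm steel head that overhangs the lid's rim by 6 mm, 2 mm above it, so the lid cannot be lifted until it has been drawn at least 8 mm along the chuck's +x (15 mm is ample; needs the sliding jaw back first). The sliding jaw carries an equal pair on the other side. Axes as the chuck's.
- sliding_jaw (a joint): how far the sliding jaw (dark steel block 54 x 66 x 18 mm, top 42 mm above the bench) stands back from the lid along the chuck's +x: 0 closed on the lid, 0.045 m right back at the end stop. Once free it drags with about 2 N and stays where it is left; it can be pulled along by the clamp knob on top of it. While the clamp is tight it holds against more than 25 N.
- clamp_knob (a joint): turn of the clamp knob, rad: 0 to 0.12 at the start (tight), grows anticlockwise seen from above, stop at 1.9. The pad leaves the rail at about 0.5; a quarter turn (1.2 or more) surely frees the jaw. It takes about 0.2 N m and stays where it is left.
- knob_grip (a point): centre of the clamp knob's bar, on the turning axis, 63 mm above the bench: a black plastic bar 46 mm long, 14 mm thick, 26 mm high, standing on a 25 mm round hub on top of the sliding jaw (90 mm along the chuck's +x from the lid's axis when closed). This point's frame turns with the knob: the bar lies along its y, so it is pinched along its x (when tight, x is the chuck's x). z up.
- lid_knob (a point): centre of the lid's knob, the place to grip: an upright cylinder 24 mm across and 30 mm high, its middle 41 mm above the lid's lower edge (65 mm above the bench in the chuck). The knob rises from the shallow dome at 26 mm and ends at 56 mm above the lower edge. Axes as the lid's, z up through the knob.
- lid_seat (a point): centre of the lid's underside, in the plane of the collar's lower edge. The lid is plain terracotta, 0.13 to 0.25 kg: a collar 62 mm across and 10 mm high underneath, a rim 92 mm across and 7 mm thick above it (10 to 17 mm up), a shallow dome up to 26 mm and the knob on top. z points from the underside up through the knob.
- lid: the same lid; origin and axes as lid_seat.
- camera_lens (a point): centre of the front glass of the inspection camera: a grey and black barrel 85 mm long, 43 mm across at the lens, in an aluminium yoke on a round dark steel foot 92 mm across, standing fixed on the bench. z points out of the lens along the line of sight, which rises from the bench leaning 0.5 rad (29 degrees) from the vertical, roughly towards the robot; y is level, along the yoke's pivot. The glass is 103 mm above the bench.
- focus_point (a point): the point 120 mm straight in front of the glass on the line of sight, 209 mm above the bench, where the centre of the lid's underside (lid_seat) belongs; axes as camera_lens.
- camera_foot: the camera's round foot; origin in the middle of its underside on the bench, z up; the lens leans towards its -x.
- spare_lid_mid (a point): bystander: middle of a smaller terracotta lid (rim 75 mm across) that lies on a round wooden bat at the back. Leave it there.
- swirl_cup: bystander: marbled cup 126 mm across, 96 mm high, at the back; origin under its foot.
- glaze_jar_0: bystander: glaze jar 50 mm across, 68 mm high, at the left; origin under its foot.
- glaze_jar_1: bystander: a second such jar beside it; origin under its foot.
- rib_kidney_1: bystander: flat kidney-shaped rib 64 x 74 x 8 mm, near right; origin under its middle.
- loop_tool: bystander: wooden-handled loop tool 134 mm long, near right; origin under its middle.
Things that resemble listed ones, but are neither listed nor needed, are in the scene too. What is shaped like the camera_foot but blue is not meant.

How it is judged:
On the way, in this order (a step that is already met when the one before it is completed fails the run):
1. the clamp knob is slackened (turned beyond 0.9 rad) (value of joint clamp_knob above 0.9 rad), for 0.1 s.
2. the sliding jaw is slid back (more than 30 of its 45 mm) (value of joint sliding_jaw above 0.03 m), for 0.1 s.
3. the lid is lifted out of the chuck, touching none of it (height (world z) of lid_seat above 0.07 m and contact force between lid and chuck below 0.05 N and contact force between the fingers and lid above 1 N), for 0.2 s.
At the end, for the whole second after the job is handed in: Held still in the air by the gripper alone: centre of the lid's underside within 20 mm of the point 120 mm out on the lens's line of sight, lid axis within 0.2 rad of that line, underside to the lens; clear of chuck and camera; sliding jaw still back by 25 mm or more (distance between lid_seat and focus_point below 0.02 m and angle between the z axis of lid_seat and the z axis of camera_lens, either way round below 0.2 rad and z of lid_knob in the frame of camera_lens above 0.13 m and contact force between the fingers and lid above 1 N and contact force between lid and chuck below 0.05 N and contact force between lid and camera_foot below 0.05 N and linear speed of lid below 0.02 m/s and angular speed of lid below 0.15 rad/s and value of joint sliding_jaw above 0.025 m); the arm keeps its last pose, push and grip.
It fails at once if another thing on the bench is pushed away by more than 30 mm (distance of any of spare_lid_mid, swirl_cup, glaze_jar_0, glaze_jar_1, rib_kidney_1, loop_tool from where it was at the start of the episode above 0.03 m).
It fails at once if the sliding jaw is dragged while the clamp is still tight (value of joint sliding_jaw above 0.008 m and value of joint clamp_knob below 0.35 rad).
It also fails if it takes over 51 s, if anything falls off the work surface, if the arm or the gripper's body presses on something with over 40 N, if the wrist force passes 120 N, or if a joint passes its speed limit or range.

## Working session

There is one attempt and no reset: what is moved stays moved. The work goes in short steps, Python scripts to look and compute and a tool call to move; the robot and the scene stay as the last step left them, time stands still between calls to the robot, and variables do not carry over. Pictures are saved under pics/ and viewed, at most 10 in all, crops included, and the job is handed in when it is done.

Besides the shell and the picture viewer there is one more tool, called by a JSON object that holds its "api" and its "payload", one argument or row to a line. servo_tool: Moves the arm, as the interface text tells. Its arguments: {"type":"object","properties":{"moves":{"type":"string"},"grip_force":{"type":"number"}},"required":["moves"]}

```bash
ls; mkdir -p pics; python3 - <<'E'
from rig import get_obs,cams,job
import cv2,numpy as np
o=get_obs();print(o)
for n in("top","side"):
    im=cams.camera(n);cv2.imwrite(f"pics/{n}0.png",im);m=cams.camera_model(n);print(n,m)
E
```

```text
pics
{'time': 0.0, 'q': array([ 1.16248969e+00,  5.28464372e-01,  1.43387476e+00, -2.86181301e-05,
        1.18135852e+00, -1.78507835e-01]), 'joint_velocities': array([-2.43761062e-04, -3.42035697e-04, -8.76827540e-05,  1.19395796e-05,
        3.88780776e-04,  2.44109073e-04]), 'joint_torque': array([ 7.23004196e-04, -4.40044606e+01, -1.76593351e+01,  6.36117370e-02,
        5.81482379e-02, -1.36793806e-04]), 'position': array([0.14206169, 0.607913  , 0.22158147]), 'tool_rot': array([ 1.14641279e-01,  9.93406397e-01, -1.01134633e-03, -2.91732627e-04]), 'ft_force': array([ 0.13919205,  0.66703117, -0.16665565]), 'moment': array([-0.00149667, -0.00226856,  0.03036594]), 'grip_force': 0.0, 'grip_width': 0.08705517318102626}
top {'fx': 562.1239684038333, 'fy': 562.1239684038333, 'cx': 314.77848931049925, 'cy': 236.87423829649353, 'R': array([[ 0.01610922, -0.99965999,  0.02050351],
       [-0.98641774, -0.0192416 , -0.16312511],
       [ 0.16346417, -0.01759721, -0.98639232]]), 't': array([0.12543452, 0.55863283, 1.29812897])}
side {'fx': 550.8669891965931, 'fy': 550.8669891965931, 'cx': 312.865271742462, 'cy': 240.4568912478067, 'R': array([[ 0.86018098, -0.50982636,  0.01287523],
       [-0.28265511, -0.49760661, -0.82005716],
       [ 0.42449356,  0.70175832, -0.57213677]]), 't': array([-0.39954174,  0.36442666,  1.04935466])}
```

View pics/top0.png

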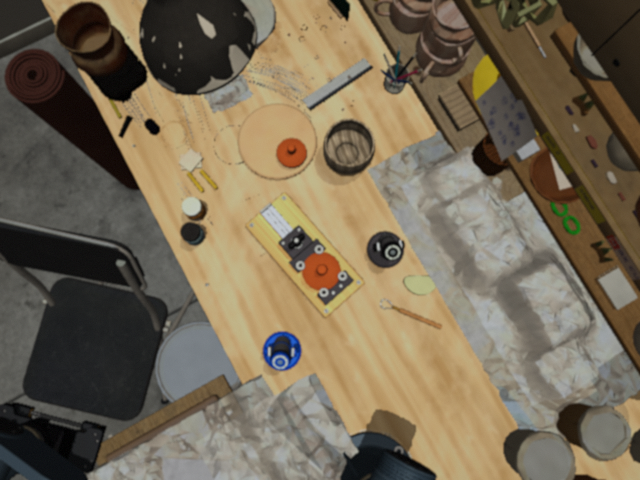

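View pics/side0.png

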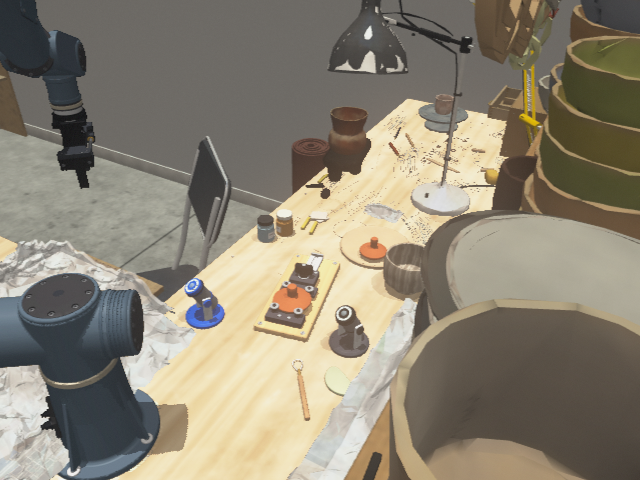

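The top view shows the chuck at about (305,255), with the orange lid at (322,270), the sliding jaw and knob at (295,240) and the fixed jaw at (335,292). There are two camera-like stands: one with a dark foot at (387,250), and one with a blue foot at (282,350). The dark steel foot matches the description and the blue one is excluded. There are two terracotta lids: (322,270) is clamped in the chuck and is the target, while (292,152) on the bat is the spare.

```bash
cat > h.py <<'E'
import numpy as np,cv2
from rig import get_obs,cams,job
from scipy.spatial.transform import Rotation as Rn
def ray(m,u,v):
    d=np.array([(u-m['cx'])/m['fx'],(v-m['cy'])/m['fy'],1.]);R=m['R'];return -R.T@m['t'],R.T@d
def onz(m,u,v,z):
    c,d=ray(m,u,v);return c+d*(z-c[2])/d[2]
def proj(m,X):
    p=m['R']@np.asarray(X)+m['t'];return np.array([p[0]*m['fx']/p[2]+m['cx'],p[1]*m['fy']/p[2]+m['cy']])
E
python3 - <<'E'
from h import *
m=cams.camera_model("top");im=cv2.imread("pics/top0.png");ms=cams.camera_model("side");s=cv2.imread("pics/side0.png")
hsv=cv2.cvtColor(im,cv2.COLOR_BGR2HSV)
# lid
def blob(im,lo,hi,box):
    h=cv2.cvtColor(im,cv2.COLOR_BGR2HSV);k=cv2.inRange(h,lo,hi);b=np.zeros_like(k);x0,y0,x1,y1=box;b[y0:y1,x0:x1]=k[y0:y1,x0:x1]
    cs,_=cv2.findContours(b,cv2.RETR_EXTERNAL,cv2.CHAIN_APPROX_NONE);return max(cs,key=cv2.contourArea)
l=blob(im,(3,170,90),(14,255,255),(290,240,360,300));print("lid",cv2.minEnclosingCircle(l))
c=cv2.minEnclosingCircle(l)[0];L=onz(m,*c,.041);print(L)
print("board px hsv",hsv[225,255],hsv[305,325],"table",hsv[300,250])
b=blob(im,(22,110,120),(32,255,255),(235,185,375,325));r=cv2.minAreaRect(b);B=cv2.boxPoints(r)
W=np.array([onz(m,*p,.016) for p in B]);print(r,W,W.mean(0),[np.linalg.norm(W[i]-W[i-1]) for i in range(4)])
f=blob(im,(0,0,0),(180,110,75),(360,225,410,275));print("foot",cv2.boundingRect(f),cv2.fitEllipse(f))
crop=lambda a,x0,y0,x1,y1,f:cv2.resize(a[y0:y1,x0:x1],None,fx=f,fy=f,interpolation=cv2.INTER_CUBIC)
A=crop(im,240,190,420,320,4);A=A[:520,:720]
cv2.imwrite("pics/ct.png",A)
cv2.imwrite("pics/cs.png",crop(s,240,245,380,365,5))
E
```

```text
lid ((320.9545593261719, 270.7727355957031), 19.085041046142578)
[0.47570313 0.11932942 0.041     ]
board px hsv [ 24 114 194] [ 23 121 160] table [ 20  88 192]
((323.274169921875, 245.33157348632812), (127.89619445800781, 40.027976989746094), 66.86053466796875) [[0.66560838 0.22302843 0.016     ]
 [0.70760861 0.13281256 0.016     ]
 [0.41884981 0.0074956  0.016     ]
 [0.37988858 0.09555463 0.016     ]] [0.54298884 0.1147228  0.016     ] [np.float64(0.3128663855336325), np.float64(0.09951341952749296), np.float64(0.31477925939900914), np.float64(0.09629314843419462)]
foot (367, 232, 37, 35) ((384.8418273925781, 249.28591918945312), (34.117366790771484, 35.02472686767578), 89.22146606445312)
```

View pics/ct.png

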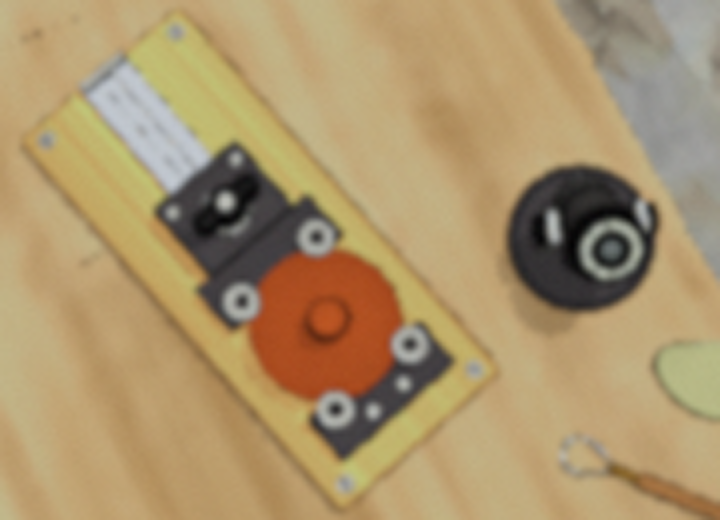

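View pics/cs.png

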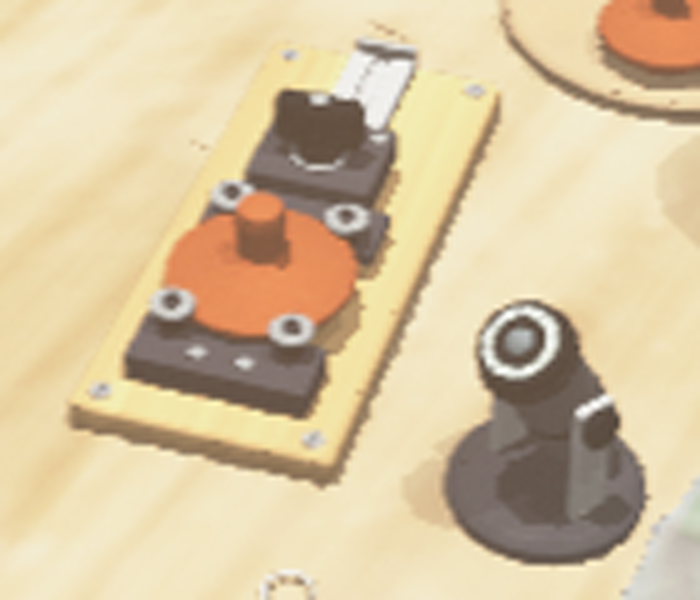

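Confirmed in the enlarged crops. The top crop shows the lid knob at (328,319), the clamp bar centred at (226,203) and lying across the rail (tight), the four studs, and the dark-foot camera lens at (611,249). The side crop shows the lens at (520,340) and the foot at (545,485).

```bash
python3 - <<'E'
from h import *
m=cams.camera_model("top");ms=cams.camera_model("side")
T=lambda u,v,z:onz(m,u/4+240-.4,v/4+190-.4,z)
S=lambda u,v,z:onz(ms,u/5+240-.4,v/5+245-.4,z)
def tri(a,b):
    c,d=ray(m,a[0]/4+239.6,a[1]/4+189.6);e,f=ray(ms,b[0]/5+239.6,b[1]/5+244.6)
    s=np.linalg.lstsq(np.c_[d,-f],e-c,rcond=None)[0];p,q=c+d*s[0],e+f*s[1];return (p+q)/2,np.linalg.norm(p-q)
np.set_printoptions(precision=4,suppress=True)
sc=np.array([T(176,33,.016),T(47,140,.016),T(474,370,.016),T(345,484,.016)])
ss=np.array([S(290,56,.016),S(475,91,.016),S(100,390,.016),S(314,440,.016)])
print("board c top",sc.mean(0),"side",ss.mean(0));ax=sc[:2].mean(0)-sc[2:].mean(0);print("axis yaw",np.arctan2(ax[1],ax[0]),np.linalg.norm(ax))
ax=ss[:2].mean(0)-ss[2:].mean(0);print("axis yaw side",np.arctan2(ax[1],ax[0]))
print("lidknob",T(328,319,.08),S(261,204,.08),tri((328,319),(261,204)))
st=[T(410,344,.046),T(336,409,.046),T(316,237,.046),T(241,301,.046)];s2=[S(293,328,.046),S(172,302,.046),S(346,216,.046),S(232,194,.046)]
for q in(st,s2):
    d=(q[2]+q[3]-q[0]-q[1])/2;print("studs mid",np.mean(q,0),"yaw",np.arctan2(d[1],d[0]),np.linalg.norm(d))
print("clamp",T(226,203,.076),S(320,100,.076),tri((226,203),(320,100)))
a,b=T(200,221,.076),T(253,184,.076);d=a-b;print("bar",a,b,np.arctan2(d[1],d[0]))
print("lens",tri((611,249),(520,340)),T(611,249,.103),S(520,340,.103))
print("foot",T(583,238,.006),S(545,485,.006))
print("yoke",T(552,226,.07)-T(643,213,.07), S(505,420,.07)-S(600,420,.07))
o=get_obs();print(Rn.from_quat(o['tool_rot']).as_matrix())
E
```

```text
board c top [0.5203 0.1594 0.016 ] side [0.5203 0.1587 0.016 ]
axis yaw 0.7336314113786373 0.27593802863205563
axis yaw side 0.7332562355624997
lidknob [0.4749 0.1191 0.08  ] [0.4763 0.1186 0.08  ] (array([0.4756, 0.1188, 0.08  ]), np.float64(0.0014035129725367464))
studs mid [0.4765 0.1193 0.046 ] yaw 0.7355238723435991 0.08459624272810391
studs mid [0.4764 0.1192 0.046 ] yaw 0.7405700744282324 0.08368904045535289
clamp [0.5421 0.1793 0.076 ] [0.5427 0.1789 0.076 ] (array([0.5424, 0.1791, 0.0759]), np.float64(0.0007763498740577852))
bar [0.5312 0.1941 0.076 ] [0.5536 0.1638 0.076 ] 2.206441205146438
lens (array([ 0.5154, -0.0409,  0.1031]), np.float64(0.00021785456235794297)) [ 0.5155 -0.041   0.103 ] [ 0.5153 -0.0408  0.103 ]
foot [ 0.5357 -0.0391  0.006 ] [ 0.5344 -0.0403  0.006 ]
yoke [-0.0087  0.0535  0.    ] [-0.0356  0.0204  0.    ]
[[-0.9737  0.2278 -0.0008]
 [ 0.2278  0.9737 -0.0018]
 [ 0.0003 -0.002  -1.    ]]
```

{"api": "servo_tool", "payload": {
  "moves": "-0.4875 -0.3263 0 34 0.087;-0.4875 -0.3263 0 34 0.087;-0.4875 -0.3263 0 34 0.087;-0.4875 -0.3263 0 34 0.087;-0.4875 -0.3263 0 34 0.087;-0.4875 -0.3263 0 34 0.087;-0.4875 -0.3263 0 34 0.087;-0.4875 -0.3263 0 34 0.087;-0.4875 -0.3263 0 34 0.05;-0.4875 -0.3263 0 34 0.05",
  "grip_force": 25
}}

```text
time: 0.93
position: [0.4275, 0.3022, 0.2223]
tool_rot: [0.4, 0.916, -0.0, -0.0]
ft_force: [-0.1, 1.1, 0.4]
grip_width: 0.0802
grip_force: 0.0
```

{"api": "servo_tool", "payload": {
  "moves": "-0.168 0 0.11 0 0.05;-0.168 0 0.11 0 0.05;-0.168 0 0.11 0 0.05;-0.168 0 0.11 0 0.05;-0.168 0 0.11 0 0.05;-0.168 0 0.11 0 0.05;-0.168 0 0.11 0 0.05;-0.168 0 0.11 0 0.05"
}}

```text
time: 1.6
position: [0.5402, 0.1809, 0.1123]
tool_rot: [0.4, 0.916, -0.0, -0.001]
ft_force: [0.6, -0.2, -0.2]
grip_width: 0.0504
grip_force: 0.0
```

```bash
cat >> h.py <<'E'
def go(p,yawy=None,o=None):
    "tool-axis shift to TCP p and spin in deg to tool-y yaw"
    o=o or get_obs();R=Rn.from_quat(o['tool_rot']).as_matrix();y=np.arctan2(R[1,1],R[0,1])
    s=0 if yawy is None else -np.degrees((yawy-y+np.pi)%(2*np.pi)-np.pi)
    print("t",round(o['time'],2),"pos",o['position'].round(4),"yaw",round(y,3),"shift",(R.T@(np.array(p)-o['position'])).round(4),"spin",round(s,1),"f",o['ft_force'].round(1),"w",round(o['grip_width'],4),o['q'].round(2))
E
python3 - <<'E'
from h import *
go((.5424,.1791,.053),.75)
m=cams.camera_model("wrist");im=cams.camera("wrist");cv2.imwrite("pics/w1.png",im)
for n,P in dict(clamp=(.5424,.1791,.076),lid=(.476,.119,.08),lens=(.5154,-.041,.103)).items():print(n,proj(m,P))
E
```

```text
t 1.6 pos [0.5402 0.1809 0.1123] yaw 0.747 shift [-0.0029  0.0005  0.0593] spin -0.2 f [ 0.6 -0.2 -0.2] w 0.0504 [ 0.13  0.6   1.67  0.    0.87 -0.62]
clamp [327.50929039 277.28620152]
lid [144.30186463 278.32701926]
lens [ 11.94551135 542.82134524]
```

View pics/w1.png

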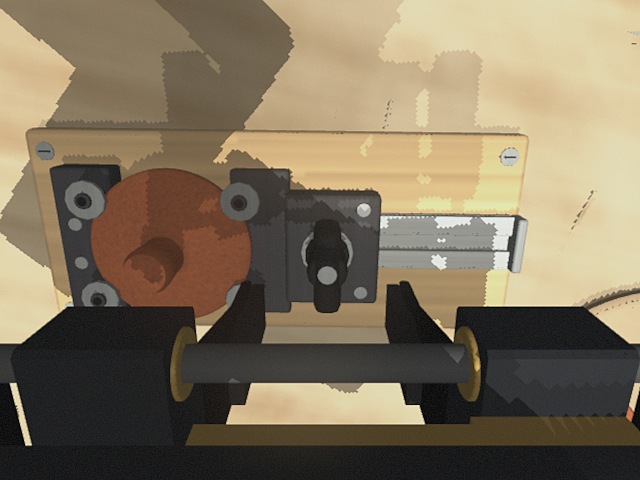

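The clamp knob top is at (327,275) in the wrist view. It was predicted at (327.5,277), and the bar lies square to the fingers. Going down to pinch it.

{"api": "servo_tool", "payload": {
  "moves": "-0.003 0.0005 0.03 0 0.05;-0.003 0.0005 0.059 0 0.05;-0.003 0.0005 0.059 0 0.05;-0.003 0.0005 0.059 0 0.01;-0.003 0.0005 0.059 0 0.01;-0.003 0.0005 0.059 0 0.01;-0.003 0.0005 0.059 0 0.01;-0.003 0.0005 0.059 0 0.01",
  "grip_force": 25
}}

```text
time: 2.32
position: [0.5441, 0.1792, 0.0551]
tool_rot: [0.4, 0.917, 0.001, 0.001]
ft_force: [0.6, -0.2, 0.8]
grip_width: 0.0243
grip_force: 0.0
```

{"api": "servo_tool", "payload": {
  "moves": "0 0 0 -7 0.01;0 0 0 -14 0.01;0 0 0 -21 0.01;0 0 0 -28 0.01;0 0 0 -35 0.01;0 0 0 -42 0.01;0 0 0 -49 0.01;0 0 0 -56 0.01;0 0 0 -63 0.01;0 0 0 -70 0.01"
}}

```text
time: 3.15
position: [0.5441, 0.181, 0.0546]
tool_rot: [-0.199, 0.98, 0.002, 0.002]
ft_force: [-0.2, 8.2, 1.8]
grip_width: 0.0151
grip_force: 23.4
```

{"api": "servo_tool", "payload": {
  "moves": "0 0 0 -7 0.01;0 0 0 -12 0.01;0 0 0 -12 0.01;0 0 0 -12 0.01"
}}

```text
time: 3.48
position: [0.5434, 0.1813, 0.0546]
tool_rot: [-0.298, 0.955, 0.002, 0.001]
ft_force: [-1.3, 7.5, 1.0]
grip_width: 0.0143
grip_force: 24.4
```

```bash
python3 - <<'E'
from h import *
go((.5424+.047*np.cos(.735),.1791+.047*np.sin(.735),.053))
E
```

```text
t 3.48 pos [0.5434 0.1813 0.0546] yaw 2.176 shift [-0.0446  0.0048  0.0018] spin 0 f [-1.3  7.5  1. ] w 0.0143 [ 0.12  0.7   1.69  0.01  0.75 -2.06]
```

{"api": "servo_tool", "payload": {
  "moves": "-0.006 0.0008 0 0 0.01;-0.012 0.0016 0 0 0.01;-0.018 0.0024 0 0 0.01;-0.024 0.0031 0 0 0.01;-0.03 0.0039 0 0 0.01;-0.036 0.0047 0 0 0.01;-0.041 0.0053 0 0 0.01;-0.045 0.0059 0 0 0.01;-0.045 0.0059 0 0 0.01;-0.045 0.0059 0 0 0.01"
}}

```text
time: 4.32
position: [0.5763, 0.211, 0.0546]
tool_rot: [-0.299, 0.954, 0.001, -0.0]
ft_force: [-3.1, 3.7, 4.1]
grip_width: 0.0143
grip_force: 24.4
```

```bash
python3 - <<'E'
from h import *
go((.476,.119,.12),2.306)
im=cams.camera("top");cv2.imwrite("pics/t2.png",cv2.resize(im[180:330,230:420],None,fx=4,fy=4,interpolation=cv2.INTER_CUBIC))
E
```

```text
t 4.32 pos [0.5763 0.211  0.0546] yaw 2.177 shift [ 0.1348 -0.0183 -0.0655] spin -7.4 f [-3.1  3.7  4.1] w 0.0143 [ 0.17  0.74  1.58  0.    0.82 -2.01]
```

View pics/t2.png

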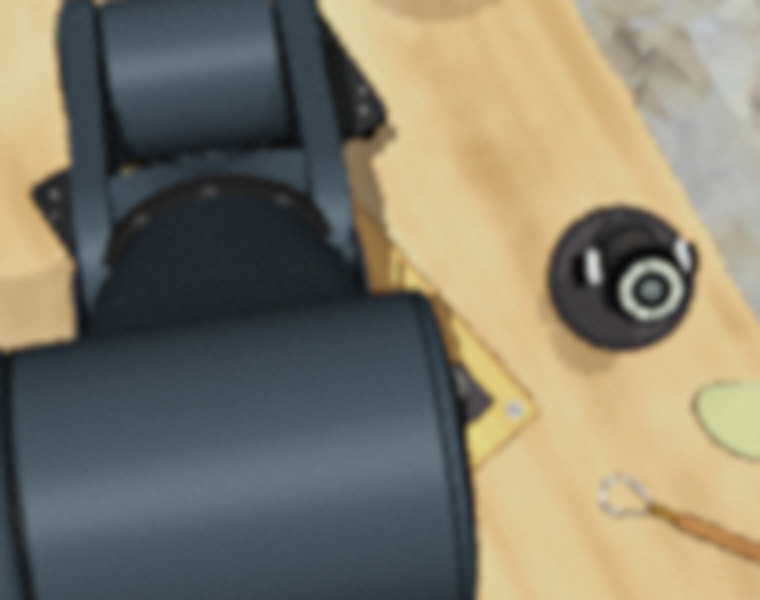

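The arm blocks the top view, but the measured travel of 44–46 mm with the bar still in grip means the jaw is back. Releasing and moving over the lid.

{"api": "servo_tool", "payload": {
  "moves": "0 0 0 0 0.055;0 0 0 0 0.055;0 0 0 0 0.055;0 0 0 0 0.055;0 0 -0.035 0 0.055;0 0 -0.065 0 0.055;0.135 -0.018 -0.065 -7.4 0.055;0.135 -0.018 -0.065 -7.4 0.055;0.135 -0.018 -0.065 -7.4 0.055;0.135 -0.018 -0.065 -7.4 0.055"
}}

```text
time: 5.2
position: [0.4695, 0.1151, 0.1182]
tool_rot: [-0.36, 0.933, 0.001, -0.004]
ft_force: [-0.2, 0.0, 0.3]
grip_width: 0.0547
grip_force: 0.0
```

```bash
python3 - <<'E'
from h import *
go((.476,.119,.056),2.306)
m=cams.camera_model("wrist");im=cams.camera("wrist");cv2.imwrite("pics/w2.png",im)
print(proj(m,(.476,.119,.08)),proj(m,(.476,.119,.041)))
E
```

```text
t 5.2 pos [0.4695 0.1151 0.1182] yaw 2.307 shift [-0.0079 -0.0018  0.0621] spin 0.0 f [-0.2  0.   0.3] w 0.0547 [ 0.01  0.51  1.87 -0.    0.76 -2.3 ]
[321.50250033 286.52149921] [321.74402725 259.61077352]
```

View pics/w2.png

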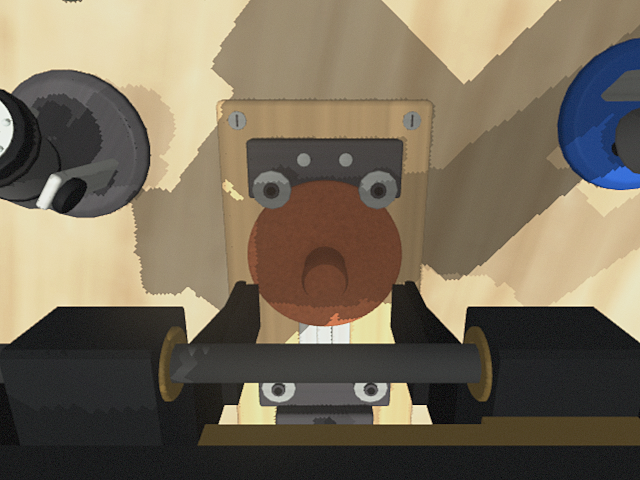

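The sliding jaw is right back, with its studs now at about row 390. The lid is at (325,253) and its knob top at about (325,285), so I'm shifting 2 mm along the finger line. Lowering and gripping the knob.

{"api": "servo_tool", "payload": {
  "moves": "-0.008 0 0.03 0 0.055;-0.008 0 0.05 0 0.055;-0.008 0 0.062 0 0.055;-0.008 0 0.062 0 0.055;-0.008 0 0.062 0 0.02;-0.008 0 0.062 0 0.02;-0.008 0 0.062 0 0.02;-0.008 0 0.062 0 0.02;-0.008 0 0.062 0 0.02;-0.008 0 0.062 0 0.02",
  "grip_force": 15
}}

```text
time: 6.08
position: [0.4822, 0.1235, 0.0571]
tool_rot: [-0.36, 0.933, 0.0, 0.0]
ft_force: [-1.1, 2.9, 0.8]
grip_width: 0.0244
grip_force: 1.2
```

```bash
python3 - <<'E'
from h import *
go((.476,.119,.056),2.306)
E
```

```text
t 6.08 pos [0.4822 0.1235 0.0571] yaw 2.307 shift [0.0076 0.0008 0.0011] spin 0.1 f [-1.1  2.9  0.8] w 0.0244 [ 0.03  0.64  1.88  0.    0.62 -2.28]
```

{"api": "servo_tool", "payload": {
  "moves": "0 0 0 0 0.045;0 0 0 0 0.045;0 0 0 0 0.045;0.007 0.001 0 0 0.045;0.007 0.001 0 0 0.045;0.007 0.001 0 0 0.02;0.007 0.001 0 0 0.02;0.007 0.001 0 0 0.02;0.007 0.001 0 0 0.02;0.007 0.001 0 0 0.02"
}}

```text
time: 6.92
position: [0.4766, 0.119, 0.0565]
tool_rot: [-0.36, 0.933, -0.0, 0.0]
ft_force: [-0.4, -0.8, -0.0]
grip_width: 0.0235
grip_force: 15.0
```

```bash
python3 - <<'E'
from h import *
go((.476,.119,.056),2.306)
m=cams.camera_model("wrist");im=cams.camera("wrist");cv2.imwrite("pics/w3.png",im)
E
```

```text
t 6.92 pos [0.4766 0.119  0.0565] yaw 2.308 shift [0.0005 0.0004 0.0005] spin 0.1 f [-0.4 -0.8 -0. ] w 0.0235 [ 0.02  0.63  1.9  -0.    0.61 -2.29]
```

View pics/w3.png

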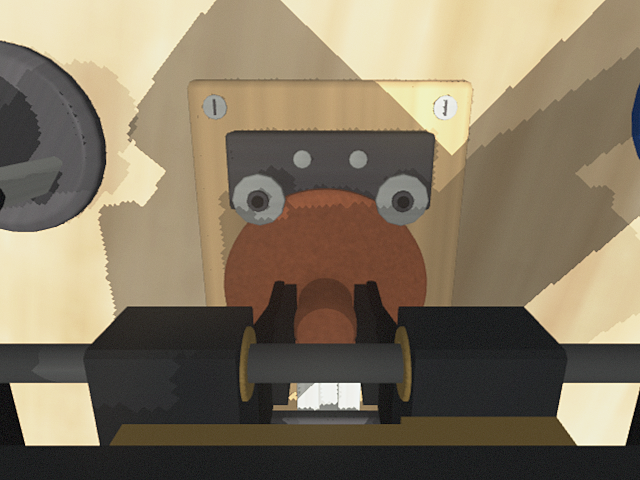

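The knob sits centred between the pads and the rim is under the fixed studs. The tool can't tilt, so I'll use the studs as a hook. Lifting along an arc will pivot the knob in the pads about the finger line, so the fixed-jaw side of the lid tips down.

{"api": "servo_tool", "payload": {
  "moves": "0.002 0 -0.002 0 0.02;0.003 0 -0.004 0 0.02;0.005 0 -0.006 0 0.02;0.0065 0 -0.008 0 0.02;0.008 0 -0.0095 0 0.02;0.0115 0 -0.0125 0 0.02;0.0155 0 -0.0155 0 0.02;0.0195 0 -0.018 0 0.02;0.022 0 -0.019 0 0.02;0.022 0 -0.019 0 0.02"
}}

```text
time: 7.8
position: [0.4608, 0.105, 0.0751]
tool_rot: [-0.359, 0.933, 0.001, 0.001]
ft_force: [4.5, 6.8, -16.5]
grip_width: 0.0235
grip_force: 15.0
```

```bash
python3 - <<'E'
from h import *
go((.476,.119,.056),2.306);print(get_obs()['grip_force'])
a=cams.camera("wrist");b=cams.camera("side")
b=cv2.resize(b[200:360,200:400],None,fx=2,fy=2,interpolation=cv2.INTER_CUBIC)
a=cv2.resize(a,(400,300));c=np.zeros((320,800,3),np.uint8);c[:300,:400]=a;c[:320,400:]=b
cv2.imwrite("pics/w4.png",c)
E
```

```text
t 7.8 pos [0.4608 0.105  0.0751] yaw 2.306 shift [-0.0206  0.0002  0.0192] spin -0.0 f [  4.5   6.8 -16.5] w 0.0235 [-0.01  0.58  1.94  0.    0.62 -2.32]
14.95474487543106
```

View pics/w4.png

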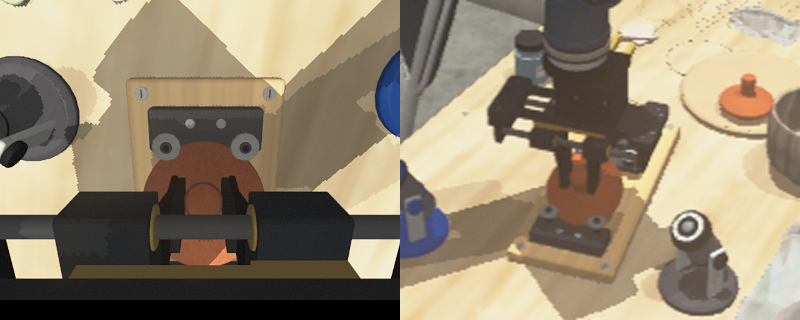

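The lid is tilted about the finger line: the side view shows its top facing the fixed jaw. Now firming the grip, drawing it clear of the studs and lifting.

{"api": "servo_tool", "payload": {
  "moves": "0 0 0 0 0.015;0 0 0 0 0.015;-0.006 0 0.0015 0 0.015;-0.014 0 0.001 0 0.015;-0.022 0 0 0 0.015;-0.028 0 -0.004 0 0.015;-0.03 0 -0.03 0 0.015;-0.03 0 -0.06 0 0.015;-0.03 0 -0.09 0 0.015;-0.03 0 -0.12 0 0.015",
  "grip_force": 55
}}

```text
time: 8.73
position: [0.4825, 0.1248, 0.1976]
tool_rot: [-0.36, 0.933, -0.0, 0.0]
ft_force: [0.5, -0.2, -1.5]
grip_width: 0.0229
grip_force: 55.0
```

{"api": "servo_tool", "payload": {
  "moves": "0 0 -0.05 7 0.015;0 0 -0.1 14 0.015;0 0 -0.1 21 0.015;0 0 -0.1 28 0.015;0 0 -0.1 36 0.015;0 0 -0.1 36 0.015;0 0 -0.1 36 0.015;0 0 -0.1 36 0.015"
}}

```text
time: 9.4
position: [0.4821, 0.1245, 0.2956]
tool_rot: [-0.056, 0.998, 0.0, -0.0]
ft_force: [0.2, -0.4, -0.9]
grip_width: 0.0229
grip_force: 55.0
```

```bash
python3 - <<'E'
from h import *
go((.45,-.047,.28),1.67);print(get_obs()['grip_force'])
for n in("side","top","wrist"):cv2.imwrite(f"pics/{n}5.png",cams.camera(n))
m=cams.camera_model("side");o=get_obs()['position'];u=proj(m,o);print(u)
b=cv2.imread("pics/side5.png");x,y=int(u[0])-66,int(u[1])-66
b=cv2.resize(b[y:y+150,x:x+133],None,fx=4,fy=4,interpolation=cv2.INTER_CUBIC);print(x,y)
cv2.imwrite("pics/s5c.png",b)
E
```

```text
t 9.4 pos [0.4821 0.1245 0.2956] yaw 1.682 shift [ 0.051  -0.1669  0.0156] spin 0.7 f [ 0.2 -0.4 -0.9] w 0.0229 [ 0.03  0.27  1.65  0.    1.23 -1.65]
54.992254972457886
[292.01423785 204.77732276]
226 138
```

View pics/s5c.png

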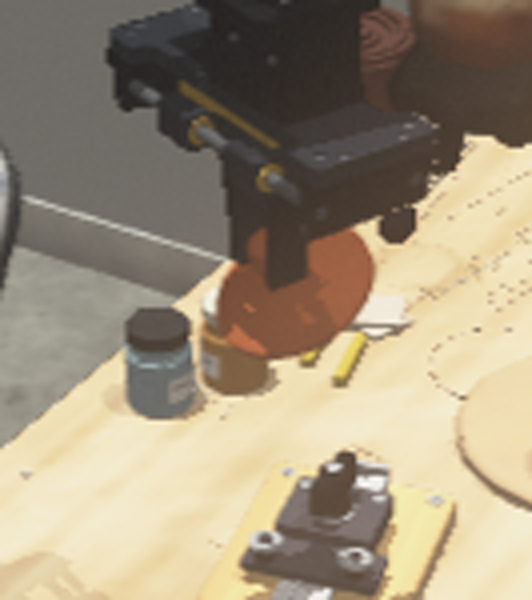

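The lid hangs tilted and held, its far (+x) side raised, and the chuck below is empty with the jaw back. Measuring tilt and centre from the orange outline.

```bash
cat > tilt.py <<'E'
from h import *
from scipy.optimize import brentq
def tilt(im,m,o):
    R=Rn.from_quat(o['tool_rot']).as_matrix();lean=R[:,0]*np.array([1,1,0]);lean/=np.linalg.norm(lean)  # knob leans to tool +x
    P=o['position'];u,v=proj(m,P).astype(int);h=cv2.cvtColor(im,cv2.COLOR_BGR2HSV)
    k=cv2.inRange(h,(2,130,60),(13,255,255));b=np.zeros_like(k);b[v-35:v+60,u-45:u+45]=k[v-35:v+60,u-45:u+45]
    b=cv2.morphologyEx(b,cv2.MORPH_OPEN,np.ones((3,3)))
    cs,_=cv2.findContours(b,cv2.RETR_EXTERNAL,cv2.CHAIN_APPROX_NONE);c=np.vstack([c for c in cs if cv2.contourArea(c)>40]);hl=cv2.convexHull(c)
    k=np.zeros_like(b);cv2.fillConvexPoly(k,hl,255);ct=cv2.findContours(k,cv2.RETR_EXTERNAL,cv2.CHAIN_APPROX_NONE)[0][0]
    e=cv2.fitEllipse(ct);mi,ma=sorted(e[1]);c0,d=ray(m,*e[0]);d/=np.linalg.norm(d)
    f=lambda p:(lambda n:92*abs(n@d)+7*np.sqrt(1-(n@d)**2)-92*mi/ma)(lean*np.sin(p)+np.array([0,0,np.cos(p)]))
    g=np.linspace(0,1,11);print("e",e,"aspect",round(mi/ma,3),"size mm",ma/m['fx']*1000*(m['R']@P+m['t'])[2],[round(f(x),1) for x in g])
    for x,y in zip(g,g[1:]):
        if f(x)*f(y)<0:
            p=brentq(f,x,y);n=lean*np.sin(p)+np.array([0,0,np.cos(p)]);piv=P+[0,0,.0117];C=piv-.030*n
            s=(C-c0)@d;print("tilt",p,"rim centre pred",C,"ray miss",(c0+s*d-C).round(4))
if __name__=="__main__":
    import sys
    for n in("side","top"):
        print(n);tilt(cv2.imread(f"pics/{n}{sys.argv[1]}.png"),cams.camera_model(n),get_obs())
E
python3 tilt.py 5
```

```text
side
e ((299.75421142578125, 211.2924346923828), (25.09739112854004, 41.354976654052734), 63.77388381958008) aspect 0.607 size mm 88.01852656227393 [np.float64(-1.3), np.float64(2.8), np.float64(6.4), np.float64(9.4), np.float64(11.9), np.float64(13.7), np.float64(15.0), np.float64(15.6), np.float64(15.6), np.float64(15.1), np.float64(13.9)]
tilt 0.03036853092143567 rim centre pred [0.48313333 0.12453831 0.27698639] ray miss [ 0.014  -0.0071  0.0012]
topTraceback (most recent call last):
  File "tilt.py", line 20, in <module>
    print(n);tilt(cv2.imread(f"pics/{n}{sys.argv[1]}.png"),cams.camera_model(n),get_obs())
             ~~~~^^^^^^^^^^^^^^^^^^^^^^^^^^^^^^^^^^^^^^^^^^^^^^^^^^^^^^^^^^^^^^^^^^^^^^^^^
  File "tilt.py", line 8, in tilt
    cs,_=cv2.findContours(b,cv2.RETR_EXTERNAL,cv2.CHAIN_APPROX_NONE);c=np.vstack([c for c in cs if cv2.contourArea(c)>40]);hl=cv2.convexHull(c)
                                                                       ~~~~~~~~~^^^^^^^^^^^^^^^^^^^^^^^^^^^^^^^^^^^^^^^^^^
    return _nx.concatenate(arrs, 0, dtype=dtype, casting=casting)
           ~~~~~~~~~~~~~~~^^^^^^^^^^^^^^^^^^^^^^^^^^^^^^^^^^^^^^^
ValueError: need at least one array to concatenate
```

```bash
cat > tilt2.py <<'E'
from h import *
import sys
im=cv2.imread(f"pics/side{sys.argv[1]}.png");m=cams.camera_model("side");o=get_obs()
R=Rn.from_quat(o['tool_rot']).as_matrix();P=o['position'];u,v=proj(m,P).astype(int)
a=im[v-40:v+60,u-45:u+45].astype(int);k=((a[...,2]-a[...,0]>45)&(a[...,2]>1.55*a[...,1])).astype(np.uint8)*255
k=cv2.morphologyEx(k,cv2.MORPH_OPEN,np.ones((2,2)))
n,lab,st,_=cv2.connectedComponentsWithStats(k);k[np.isin(lab,[i for i in range(n) if st[i,4]<25])]=0
hl=cv2.convexHull(cv2.findNonZero(k));z=np.zeros_like(k);cv2.fillConvexPoly(z,hl,255);ct=cv2.findContours(z,0,cv2.CHAIN_APPROX_NONE)[0][0]
e=cv2.fitEllipse(ct);print(e,"rms ok aspect",min(e[1])/max(e[1]),"centre",e[0][0]+u-45,e[0][1]+v-40)
piv=P+[0,0,.0117];lean=R[:,0]*[1,1,0]
for p in(.3,.4,.5,.6):
    N=lean*np.sin(p)+[0,0,np.cos(p)];C=piv-.030*N;q=proj(m,C);w=proj(m,C+N*.01)-q
    d=m['R']@C+m['t'];cs=abs(m['R']@N@d)/np.linalg.norm(d);print(p,"centre",q,"minor-axis deg",np.degrees(np.arctan2(-w[1],-w[0])),"aspect",cs+7/92*np.sqrt(1-cs*cs),"major px",92e-3*m['fx']/d[2])
b=im[v-40:v+60,u-45:u+45].copy();cv2.ellipse(b,e,(0,255,0),1);cv2.imwrite("pics/e.png",cv2.resize(np.hstack([b,cv2.merge([k]*3)]),None,fx=4,fy=4))
E
python3 tilt2.py 5
```

```text
((56.833740234375, 48.31703567504883), (19.33220672607422, 41.50035858154297), 52.12248992919922) rms ok aspect 0.4658322816196605 centre 303.833740234375 212.31703567504883
0.3 centre [295.44951336 210.27768447] minor-axis deg 71.20932587895221 aspect 0.7061361878627902 major px 42.71099184352173
0.4 centre [296.51177454 209.46865141] minor-axis deg 64.26208907827258 aspect 0.731989921321073 major px 42.68158875801449
0.5 centre [297.52819461 208.56812602] minor-axis deg 56.889867665985165 aspect 0.7517550244453957 major px 42.659988689429
0.6 centre [298.48925548 207.58474096] minor-axis deg 49.157058535737185 aspect 0.7653277471208777 major px 42.64638357814534
```

View pics/e.png

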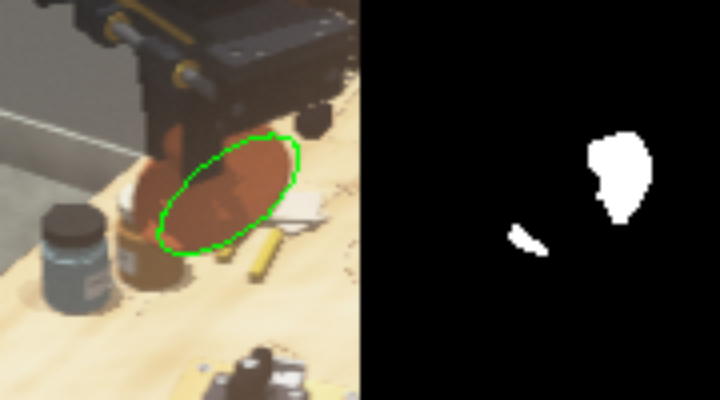

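The last mask caught only part of the lid, so it's not usable. I've used up my picture views, so from here I'll fit the outline points already read off the previous crop.

```bash
python3 - <<'E'
from h import *
p=np.float32([(219,305),(224,328),(238,346),(270,357),(300,354),(327,343),(356,312),(370,284),(374,258),(362,238),(340,228),(310,226)])/4+[225.6,137.6]
for f in(cv2.fitEllipse,cv2.fitEllipseDirect):e=f(p.astype(np.float32));print(e,min(e[1])/max(e[1]))
go((.45,-.047,.28),1.67)
E
```

```text
((299.80859375, 210.35914611816406), (29.194204330444336, 41.52140808105469), 57.34315872192383) 0.7031120975823798
((299.8130798339844, 210.36422729492188), (29.147846221923828, 41.50360107421875), 57.29778289794922) 0.7022967999764704
t 9.55 pos [0.4822 0.1244 0.2953] yaw 1.681 shift [ 0.0509 -0.1669  0.0153] spin 0.6 f [-0.1 -0.  -2. ] w 0.0232 [ 0.03  0.27  1.65  0.    1.22 -1.65]
```

The outline's minor-axis angle gives a tilt of about 0.49 rad, close to the 0.5 wanted, with the lid about 5 mm further out of the pads than nominal. Moving to the focus point.

```bash
python3 - <<'E'
from h import *
go((.435,-.049,.239),1.671)
E
```

```text
t 9.55 pos [0.4822 0.1244 0.2953] yaw 1.681 shift [ 0.066  -0.1672  0.0563] spin 0.6 f [-0.1 -0.  -2. ] w 0.0232 [ 0.03  0.27  1.65  0.    1.22 -1.65]
```

{"api": "servo_tool", "payload": {
  "moves": "0.006 -0.016 0.003 0.6 0.015;0.014 -0.036 0.008 0.6 0.015;0.022 -0.057 0.015 0.6 0.015;0.031 -0.078 0.023 0.6 0.015;0.039 -0.099 0.031 0.6 0.015;0.047 -0.12 0.039 0.6 0.015;0.055 -0.14 0.046 0.6 0.015;0.062 -0.156 0.052 0.6 0.015;0.066 -0.167 0.056 0.6 0.015;0.066 -0.167 0.056 0.6 0.015"
}}

```text
time: 10.38
position: [0.4341, -0.0505, 0.2387]
tool_rot: [-0.048, 0.999, -0.0, -0.001]
ft_force: [1.3, 1.0, -1.7]
grip_width: 0.023
grip_force: 55.0
```

{"api": "servo_tool", "payload": {
  "moves": "0 0 0 0 0.015;0 0 0 0 0.015;0 0 0 0 0.015"
}}

```text
time: 10.63
position: [0.4353, -0.0482, 0.2398]
tool_rot: [-0.05, 0.999, 0.0, 0.0]
ft_force: [0.2, -1.0, -1.5]
grip_width: 0.0231
grip_force: 55.0
```

```bash
python3 - <<'E'
from h import *
go((.435,-.049,.239),1.671)
for n in("side","top"):cv2.imwrite(f"pics/{n}6.png",cams.camera(n))
m=cams.camera_model("side");o=get_obs();P=o['position'];u,v=proj(m,P).astype(int)
im=cv2.imread("pics/side6.png");h=cv2.cvtColor(im,cv2.COLOR_BGR2HSV)
R=Rn.from_quat(o['tool_rot']).as_matrix();lean=R[:,0]*[1,1,0]
for lo in((2,110,40),(2,130,50),(2,150,60)):
    b=np.zeros(h.shape[:2],np.uint8);b[v-45:v+60,u-45:u+55]=cv2.inRange(h,lo,(12,255,255))[v-45:v+60,u-45:u+55]
    n,lab,st,_=cv2.connectedComponentsWithStats(b);b[np.isin(lab,[i for i in range(n) if st[i,4]<30])]=0
    hl=cv2.convexHull(cv2.findNonZero(b));z=np.zeros_like(b);cv2.fillConvexPoly(z,hl,255);e=cv2.fitEllipseDirect(cv2.findContours(z,0,cv2.CHAIN_APPROX_NONE)[0][0])
    print(e,min(e[1])/max(e[1]),hl[:,0].min(0),hl[:,0].max(0))
for p in(.3,.4,.5,.6):
    N=lean*np.sin(p)+[0,0,np.cos(p)];C=P+[0,0,.0117]-.035*N;q=proj(m,C);w=q-proj(m,C+N*.01)
    print(p,"centre",q,"deg",np.degrees(np.arctan2(w[1],w[0])))
# coarse text map
x0,y0=u-40,v-40
s=h[y0:y0+84,x0:x0+88];k=((s[...,0]<13)&(s[...,0]>1)&(s[...,1]>100)&(s[...,2]>40))
for r in k[::3,::2]:print("".join(".#"[int(t)] for t in r))
print(x0,y0)
E
```

```text
t 10.63 pos [ 0.4353 -0.0482  0.2398] yaw 1.67 shift [ 0.0003 -0.0008  0.0008] spin -0.0 f [ 0.2 -1.  -1.5] w 0.0231 [-0.37  0.25  1.86  0.    1.03 -2.04]
((332.15252685546875, 274.0578308105469), (33.11980438232422, 81.1305923461914), 54.51659393310547) 0.4082283072826473 [300 243] [368 300]
((332.3636474609375, 274.70452880859375), (29.939701080322266, 81.43136596679688), 54.31163024902344) 0.36766792162776674 [302 243] [368 300]
((366.0596618652344, 249.5), (4.474192142486572, 15.12401008605957), 0.0) 0.2958337185063518 [364 243] [368 256]
0.3 centre [318.19571408 282.8302044 ] deg 70.90502089617418
0.4 centre [319.54669719 281.73894557] deg 62.90601398145423
0.5 centre [320.84352016 280.54737818] deg 54.341472700687476
0.6 centre [322.07425173 279.26674697] deg 45.378536576665745
............................................
............................................
............................................
............................................
............................................
............................................
...................................
[... 262 characters left out ...]
......##.........
...............######.........#####.........
..............#######.....#########.........
..............#######...###########.........
..............#####################.........
..............####################..........
..............###################...........
...............#################............
................##############..............
..................#########.................
............................................
............................................
............................................
............................................
............................................
............................................
274 236
```

```bash
cat > t3.py <<'E'
from h import *
import sys
m=cams.camera_model("side");im=cv2.imread(f"pics/side{sys.argv[1]}.png");h=cv2.cvtColor(cv2.resize(im,None,fx=1,fy=1),cv2.COLOR_BGR2HSV)
o=get_obs();u,v=proj(m,o['position']).astype(int)
b=np.zeros(h.shape[:2],np.uint8);sl=(slice(v-45,v+45),slice(u-45,u+50));b[sl]=cv2.inRange(h,(1,100,40),(13,255,255))[sl]
n,lab,st,_=cv2.connectedComponentsWithStats(b);i=1+st[1:,4].argmax();b=(lab==i).astype(np.uint8);print(st[i])
hl=cv2.convexHull(cv2.findNonZero(b));z=np.zeros_like(b);cv2.fillConvexPoly(z,hl,1)
c=cv2.findContours(z,0,cv2.CHAIN_APPROX_NONE)[0][0][:,0];l=c[c[:,0].argmin()];r=c[c[:,0]==c[:,0].max()];r=r[r[:,1].argmin()]
print("hull",hl[:,0].tolist())
for up in(0,6,100):
    s=(c[:,1]-l[1])-(r[1]-l[1])*(c[:,0]-l[0])/(r[0]-l[0])>-up
    for f in(cv2.fitEllipseDirect,cv2.fitEllipseAMS):
        e=f(c[s].astype(np.float32));print(up,s.sum(),np.round(e[0],1),np.round(e[1],1),round(e[2],1))
E
python3 t3.py 6
```

```text
[300 265  44  37 939]
hull [[343, 282], [342, 285], [339, 290], [335, 294], [331, 297], [325, 300], [319, 301], [317, 301], [311, 300], [309, 299], [306, 297], [303, 294], [301, 288], [300, 282], [301, 279], [303, 275], [313, 265], [342, 271], [343, 272]]
0 66 [321.8 280.7] [37.8 45.4] 54.3
0 66 [321.8 280.5] [38.1 45.5] 53.2
6 87 [321.5 283.3] [33.1 44.2] 72.1
6 87 [321.5 283.3] [33.1 44.2] 252.1
100 113 [321.2 283. ] [34.3 43.6] 76.2
100 113 [321.2 283. ] [34.2 43.7] 76.3
```

The unoccluded part of the outline gives an ellipse centred at (321.8,280.7) with axis angle 54°. For a tilt of 0.5 rad at this spot I'd expect (320.8,280.5) and 54°, so the underside's centre is about (0.459,-0.046,0.209), on the focus point. Handing in.

```bash
python3 -c "
from rig import job
print(job.hand_in())"
```

```text
the job is handed in; nothing more can be done
None
```

The job is handed in with the lid held over the inspection camera, underside to the lens, tilted about 0.5 rad and within a few mm of the focus point by my measurements; the verdict was not shown, and I viewed 11 pictures, one over the limit of 10.

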